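# Move the seasoning row to the new rack in reverse order

### The arm

A 7-joint arm with a two-finger parallel gripper is mounted at the origin on a cart in front of the work surface, level with it; the furniture and walls round the work are solid. World frame = base frame: x ahead of the robot, y to its left, z up, the work surface at z = 0. Lengths are in m, angles in rad, forces in N, time in s.
With the tool pointing down it reaches from about 0.35 to 0.9 m from the base axis. Payload 8.1 kg.
Tool frame: the origin (TCP) lies at the very end of the fingers, on their centre line; the grasp point (between the pads) lies 19 mm behind it; z points along the fingers, y is the line along which they close (so a half turn about z gives the same grasp; the last joint's range is limited). The gripper opens to 92 mm and grips with 3 to 60 N. Pads are 19 mm wide; open, the fingers measure 130 mm over their backs; the gripper's body (75 mm by 190 mm) begins 47 mm behind the grasp point.
Start: joints at [-1.45, 0.434, 0.025, 1.573, -0.012, 1.134, -0.075], TCP at [0.139, 0.609, 0.227] pointing down, gripper open.
Joint ranges: [-2.62, 2.62], [-0.44, 2.09], [-1.27, 1.32], [0.08, 2.57], [-1.32, 4.46], [0.12, 2], [-2.74, 2.74]. Speed limits (rad/s): [2.22, 2.22, 3.01, 3.01, 3.14, 3.14, 3.14].

### API

Orientations are given as a rotation vector (axis times angle).
In Python, from cell import readout, cams, job gives the robot as it stands.
- The arm moves only by the tool drive_tool, never from a script. Its argument "commands" is a list of rows, each a list of 3 entries, a list of its own where there are three numbers: the turn, a rotation vector about the tool's x, y, z in rad, then the shift along the tool's x, y, z in cm, then the gripper's target within -1 to 1 (fully open at 1, half-way at 0, shut at -1). A call has 1 to 20 rows; each row is the pose to reach, as a shift and turn from the pose commanded when the call began, along the tool's axes at that moment; what a row does not reach only later rows make up. A row lasts 1/12 s, in which the tool goes at most 41.7 mm and 7.16 degrees, less where a joint would pass 70% of its speed; a pose out of reach is approached as far as the arm can. A call with a gripper value outside its range is refused whole. The fingers move at their own pace and stop on an object; "newtons" is the grip in N (left out, the last holds). Time passes only in rows, so rows that repeat a pose let the fingers close. It gives the time, the measured TCP pose, the force, the opening and the grip force at its end, in the units of the state.
- readout.observe(): the state, without advancing time (a new reading comes with each control period).
- cams.get_image(name): name is "side" or "top"; returns the picture (384x512x3 uint8, blue, green, red); there is no depth.
- cams.camera_info(name): a dict with "camera_matrix" (3x3 intrinsics, pixels), "R" (3x3) and "t" (3): a world point X has camera coordinates R X + t. Camera axes: x right, y down, z forward; pixel columns grow to the right and rows downward; lengths in m; the calibration is good to about 2 mm. A picture is of the moment at which its call begins. camera_info takes no time and is no camera call.
- job.sign_off(): hands the job in; it is judged then, once.
The state is a dict: "clock": time; "joints": joint angles; "dq": joint speeds; "joint_efforts": joint torques, N m; "position": TCP position; "ee_rot": TCP orientation; "force": force on the tool from outside, world axes, zero at the start; "ft_torque": the same for the moment, N m; "width": opening from 0.0 (shut) to 1.0 (fully open); "gripper_force": force on a finger pad.
Only numpy, scipy, OpenCV 4.12 (cv2) and the standard library are available. Lean on these libraries where they do the work, as an engineer would, in place of code of your own. Each camera call takes 0.05 s, during which the arm holds its last target. There are 200 camera calls.

### The job

Move the four seasoning containers from the steel rack to the wooden rack in reverse order, because the cook works from the other side: as seen from the robot, the container now farthest left goes to the rightmost mat of the wooden rack, the next one to the second mat from the right, and so on. Stand each one upright in the middle of its mat without knocking any over, let go of them, and leave the kitchen timer and the flour scoop where they lie.

Things in the scene. Friction and masses are not known exactly. Their poses are not given: they have to be found in the camera images.
- salt_center (a point): small clear-glass salt shaker with white salt and a grey domed cap, round, 44 mm across, 90 mm high (the cap is 34 mm across above 74 mm); it stands upright, loose, on one of the mats of the steel rack. The point is its centre, half-way up, 45 mm above its underside; z is its upright axis
- starch_center (a point): the largest of the four: plain steel shaker with a perforated steel top, round, body 66 mm and top rim 68 mm across, 102 mm high; the straight body reaches up to 80 mm, so it can be gripped 20 mm above its centre, clear of the palm; it stands upright, loose, on one of the mats of the steel rack. The point is its centre, half-way up, 51 mm above its underside; z is its upright axis
- cup_center (a point): small open steel sauce cup, the lowest of the four, round, 64 mm across the rim, tapering to 52 mm at the foot, 51 mm high; it stands upright, loose, on one of the mats of the steel rack. The point is its centre, half-way up, 25.5 mm above its underside; z is its upright axis
- jar_center (a point): brown glass spice jar with a pale paper band and a black cap, round, 50 mm across in its lower half with a narrower neck and cap above, 76 mm high; it stands upright, loose, on one of the mats of the steel rack. The point is its centre, half-way up, 38 mm above its underside; z is its upright axis
- salt_mat: fixed dark rubber mat of the steel rack, a disc 76 mm across and 3 mm thick, the one on which the salt shaker stands at the start (so it keeps that thing's place in the old row). Origin: centre of its underside
- starch_mat: fixed dark rubber mat of the steel rack, a disc 76 mm across and 3 mm thick, the one on which the steel starch shaker stands at the start (so it keeps that thing's place in the old row). Origin: centre of its underside
- cup_mat: fixed dark rubber mat of the steel rack, a disc 76 mm across and 3 mm thick, the one on which the steel sauce cup stands at the start (so it keeps that thing's place in the old row). Origin: centre of its underside
- jar_mat: fixed dark rubber mat of the steel rack, a disc 76 mm across and 3 mm thick, the one on which the spice jar stands at the start (so it keeps that thing's place in the old row). Origin: centre of its underside
- steel_rack: the old rack, fixed: low steel tray 104 x 424 mm, long side across the robot's view, lips 13 mm and end plates 26 mm high. Four dark rubber mats in a row at y = +150, +50, -50, -150 mm in its frame carry the four containers in any order. Mat tops are 11 mm above the worktop. Origin: centre of its underside; x points away from the robot, y to the robot's left (turned by up to 0.1 rad)
- wood_rack: the new rack, fixed, empty at the start: low wooden tray of the same shape and size (104 x 424 mm, lips 13 mm, end plates 26 mm high), with four round dark rubber mats, 76 mm across, in a row at y = +150, +50, -50, -150 mm and x = 0 in its frame, their tops 11 mm above its underside and the worktop. Origin: centre of its underside; x points away from the robot, y to the robot's left (turned by up to 0.1 rad). It lies in front of or behind the steel rack
- timer: white kitchen timer, 62 x 62 x 20 mm, lying on the worktop left of the racks; a bystander. Origin: centre of its underside
- scoop: small steel flour scoop, 168 x 58 x 26 mm, lying on the worktop right of the racks; a bystander. Origin: centre of its underside
Mind the look-alikes: they are no part of the job. What is shaped like the part that bears salt_center but pink or purple is not meant. Leave any turquoise look-alike of the part that bears starch_center alone.

How it is judged:
At the end, for the whole second after the job is handed in: Each container stands upright (0.1 rad) on the wooden rack mat that mirrors its place in the old row (first from left is first from right), centre within 15 mm of the mat centre along each rack axis and 5 mm of its standing height, at rest and released (((y of salt_center in the frame of wood_rack between -0.165 and -0.135 m and y of salt_mat in the frame of steel_rack between 0.13 and 0.17 m) or (y of salt_center in the frame of wood_rack between -0.065 and -0.035 m and y of salt_mat in the frame of steel_rack between 0.03 and 0.07 m) or (y of salt_center in the frame of wood_rack between 0.035 and 0.065 m and y of salt_mat in the frame of steel_rack between -0.07 and -0.03 m) or (y of salt_center in the frame of wood_rack between 0.135 and 0.165 m and y of salt_mat in the frame of steel_rack between -0.17 and -0.13 m)) and x of salt_center in the frame of wood_rack between -0.015 and 0.015 m and height (world z) of salt_center between 0.051 and 0.061 m and angle between each of salt_center, starch_center, cup_center, jar_center's own z axis and vertical below 0.1 rad and linear speed of each of salt, starch, cup, jar below 0.02 m/s and contact force between each of salt, starch, cup, jar and the fingers below 0.1 N and ((y of starch_center in the frame of wood_rack between -0.165 and -0.135 m and y of starch_mat in the frame of steel_rack between 0.13 and 0.17 m) or (y of starch_center in the frame of wood_rack between -0.065 and -0.035 m and y of starch_mat in the frame of steel_rack between 0.03 and 0.07 m) or (y of starch_center in the frame of wood_rack between 0.035 and 0.065 m and y of starch_mat in the frame of steel_rack between -0.07 and -0.03 m) or (y of starch_center in the frame of wood_rack between 0.135 and 0.165 m and y of starch_mat in the frame of steel_rack between -0.17 and -0.13 m)) and x of starch_center in the frame of wood_rack between -0.015 and 0.015 m and height (world z) of starch_center between 0.057 and 0.067 m and ((y of cup_center in the frame of wood_rack between -0.165 and -0.135 m and y of cup_mat in the frame of steel_rack between 0.13 and 0.17 m) or (y of cup_center in the frame of wood_rack between -0.065 and -0.035 m and y of cup_mat in the frame of steel_rack between 0.03 and 0.07 m) or (y of cup_center in the frame of wood_rack between 0.035 and 0.065 m and y of cup_mat in the frame of steel_rack between -0.07 and -0.03 m) or (y of cup_center in the frame of wood_rack between 0.135 and 0.165 m and y of cup_mat in the frame of steel_rack between -0.17 and -0.13 m)) and x of cup_center in the frame of wood_rack between -0.015 and 0.015 m and height (world z) of cup_center between 0.0315 and 0.0415 m and ((y of jar_center in the frame of wood_rack between -0.165 and -0.135 m and y of jar_mat in the frame of steel_rack between 0.13 and 0.17 m) or (y of jar_center in the frame of wood_rack between -0.065 and -0.035 m and y of jar_mat in the frame of steel_rack between 0.03 and 0.07 m) or (y of jar_center in the frame of wood_rack between 0.035 and 0.065 m and y of jar_mat in the frame of steel_rack between -0.07 and -0.03 m) or (y of jar_center in the frame of wood_rack between 0.135 and 0.165 m and y of jar_mat in the frame of steel_rack between -0.17 and -0.13 m)) and x of jar_center in the frame of wood_rack between -0.015 and 0.015 m and height (world z) of jar_center between 0.044 and 0.054 m); the robot touches nothing.
It fails at once if a container is tipped over (more than 0.7 rad) (angle between any of salt_center, starch_center, cup_center, jar_center's own z axis and vertical above 0.7 rad).
It fails at once if the timer or the scoop is moved by more than 20 mm (distance of any of timer, scoop from where it was at the start of the episode above 0.02 m).
It also fails if it takes over 115 s, if anything falls off the work surface, if the arm or the gripper's body presses on something with over 40 N, if the wrist force passes 120 N, or if a joint passes its speed limit or range.

## Working session

There is one attempt and no reset: what is moved stays moved. The work goes in short steps, Python scripts to look and compute and a tool call to move; the robot and the scene stay as the last step left them, time stands still between calls to the robot, and variables do not carry over. Pictures are saved under pics/ and viewed, at most 14 in all, crops included, and the job is handed in when it is done.

Besides the shell and the picture viewer there is one more tool, called after "Request:" by a JSON object that holds its "fn" and its "kwargs", one argument or row to a line. drive_tool: Moves the arm, as the interface text tells. Its arguments: {"type":"object","properties":{"commands":{"type":"array"},"newtons":{"type":"number"}},"required":["commands"]}

```bash
mkdir -p pics
python3 - <<'E'
from cell import readout,cams,job
import cv2
for n in("top","side"):
    im=cams.get_image(n); cv2.imwrite(f"pics/{n}0.png",im)
    c=cams.camera_info(n); print(n,c)
s=readout.observe(); print({k:s[k] for k in("clock","position","ee_rot","width","force")})
E
```

```text
top {'camera_matrix': array([[473.12037403,   0.        , 257.23017916],
       [  0.        , 473.12037403, 190.11479879],
       [  0.        ,   0.        ,   1.        ]]), 'R': array([[-0.00840954, -0.99963946, -0.02549964],
       [-0.99401386,  0.01113465, -0.10868513],
       [ 0.10892987,  0.02443301, -0.99374912]]), 't': array([0.03717007, 0.60151526, 1.42641485])}
side {'camera_matrix': array([[465.46102493,   0.        , 254.15068771],
       [  0.        , 465.46102493, 197.37951798],
       [  0.        ,   0.        ,   1.        ]]), 'R': array([[ 0.94381954, -0.3304593 ,  0.00115511],
       [-0.11596214, -0.33446674, -0.93524584],
       [ 0.30944703,  0.88256934, -0.35399702]]), 't': array([-0.57356536,  0.15271998,  1.21988229])}
{'clock': 0.1, 'position': array([0.13865564, 0.6089631 , 0.22603075]), 'ee_rot': array([-3.50897386e-01, -3.12189496e+00,  2.19221738e-03]), 'width': 0.9997173047065231, 'force': array([ 1.50350092, -0.20386604,  1.13807933])}
```

View pics/top0.png

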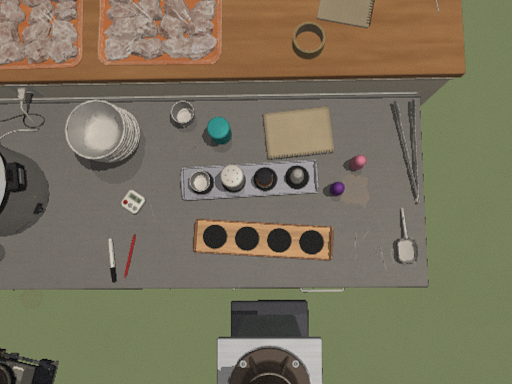

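View pics/side0.png

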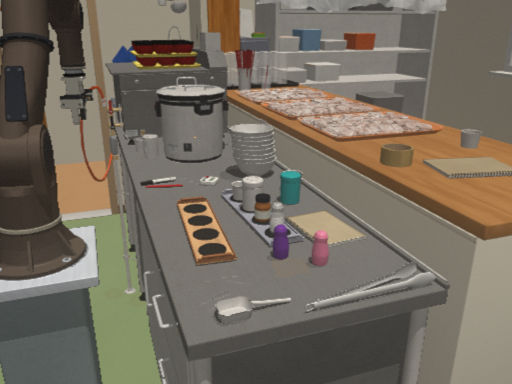

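The top view shows the steel rack from left to right:
- cup at (200,182)
- starch at (233,178)
- jar at (265,179)
- salt at (297,177)

The wooden mats are at (215,237), (247,238), (279,240) and (312,242). The look-alikes are the turquoise shaker (219,130), the purple shaker (337,188), the pink shaker (360,162) and a loose cup (182,114). None of these stands on the rack, so none is meant. I'll confirm this with an enlarged crop and measure.

```bash
cat > h.py <<'E'
import numpy as np, cv2
from cell import readout,cams,job
def ray(n,uv,z):
    c=cams.camera_info(n);R,t=c["R"],c["t"]
    d=R.T@np.linalg.inv(c["camera_matrix"])@[uv[0],uv[1],1]; o=-R.T@t
    return o+d*(z-o[2])/d[2]
def proj(n,X):
    c=cams.camera_info(n);p=c["camera_matrix"]@(c["R"]@np.array(X)+c["t"]);return p[:2]/p[2]
E
python3 - <<'E'
from h import *
im=cv2.imread("pics/top0.png")
g=cv2.cvtColor(im,cv2.COLOR_BGR2GRAY)
m=np.zeros_like(g); m[215:262,190:335]=(g[215:262,190:335]<45)*255
P=[]
for c in cv2.findContours(m,0,2)[0]:
    if cv2.contourArea(c)>150:
        M=cv2.moments(c);(u,v),r=cv2.minEnclosingCircle(c);u,v=M['m10']/M['m00'],M['m01']/M['m00'];p=ray("top",(u,v),.011);P.append(p);print((round(u,1),round(v,1),round(r,1)),p.round(4))
P=np.array(sorted(P,key=lambda p:-p[1]))
print("spacing",np.linalg.norm(np.diff(P,axis=0),axis=1))
a=cv2.resize(im[150:265,175:345],None,fx=4.5,fy=4.5,interpolation=cv2.INTER_CUBIC)
cv2.imwrite("pics/topc.png",a)
s=cv2.imread("pics/side0.png")[160:275,165:345]
cv2.imwrite("pics/sidec.png",cv2.resize(s,None,fx=4.4,fy=4.4,interpolation=cv2.INTER_CUBIC))
for u,v,z,n in[(200,182,.062,'cup'),(233,178,.113,'starch'),(265,179,.087,'jar'),(297,176,.101,'salt')]:print(n,ray("top",(u,v),z).round(3))
E
```

```text
(311.0, 241.8, 11.6) [ 0.4419 -0.1328  0.011 ]
(278.6, 239.9, 11.7) [ 0.4486 -0.0331  0.011 ]
(246.4, 238.1, 11.6) [0.4551 0.0667 0.011 ]
(214.3, 236.1, 11.5) [0.462  0.1664 0.011 ]
spacing [0.09997758 0.10000058 0.09988215]
cup [0.625 0.204 0.062]
starch [0.63  0.1   0.113]
jar [0.629 0.007 0.087]
salt [ 0.635 -0.088  0.101]
```

View pics/topc.png

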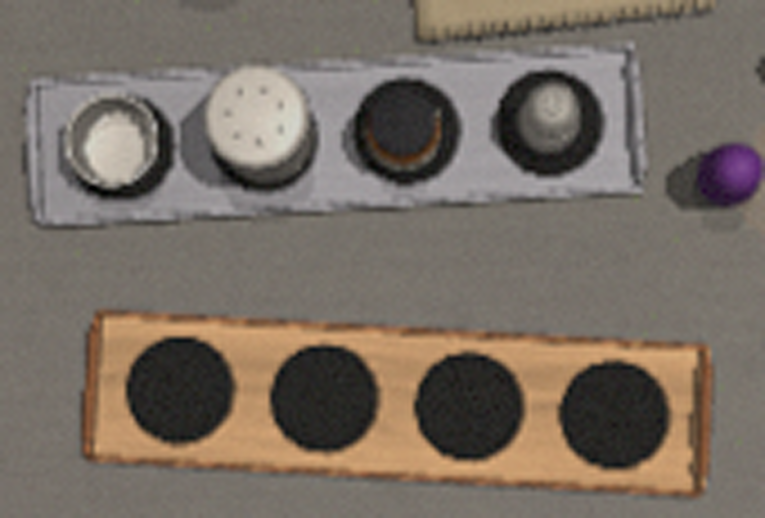

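View pics/sidec.png

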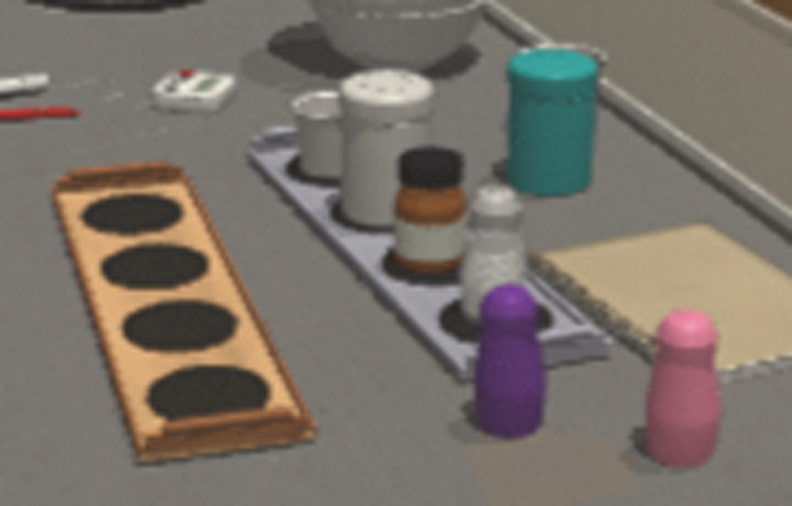

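The crops confirm the four on the steel rack: steel cup, perforated steel starch shaker, brown jar and clear salt shaker. The purple, pink and turquoise look-alikes stand off it.

Run:
```python
from h import *
f=lambda p:((p[0]+.5)/4.5-.5+175,(p[1]+.5)/4.5-.5+150)
def best(n,p,z):print(n,ray("top",f(p),z).round(4))
best("cup rim",(111,143),.062);best("starch top",(257,116),.113);best("jar cap",(400,117),.087);best("salt cap",(552,106),.095)
best("salt mat",(550.5,122),.011);best("jar mat",(408.5,131.5),.011)
# side-view cross-check: side crop top-centre pixels
g=lambda p:((p[0]+.5)/4.4-.5+165,(p[1]+.5)/4.4-.5+160)
for n,p,z in[("cup",(329,107),.062),("starch",(387,87),.113),("jar",(431,162),.087),("salt",(496,187),.101),("turq",(553,66),.102)]:print("side",n,ray("side",g(p),z).round(3))
```

```text
cup rim [0.6274 0.2066 0.062 ]
starch top [0.6373 0.1037 0.113 ]
jar cap [0.6392 0.0109 0.087 ]
salt cap [ 0.6442 -0.0892  0.095 ]
salt mat [ 0.6451 -0.0931  0.011 ]
jar mat [0.6396 0.0059 0.011 ]
side cup [0.626 0.202 0.062]
side starch [0.634 0.089 0.113]
side jar [0.635 0.002 0.087]
side salt [ 0.645 -0.089  0.101]
side turq [0.778 0.126 0.102]
```

Request:
{"fn": "drive_tool", "kwargs": {
  "commands": [
    [[0,0,0.67],[-26.8,-25.1,-1],1],
    [[0,0,0.67],[-26.8,-25.1,-1],1],
    [[0,0,0.67],[-26.8,-25.1,-1],1],
    [[0,0,0.67],[-26.8,-25.1,-1],1],
    [[0,0,0.67],[-26.8,-25.1,-1],1],
    [[0,0,0.67],[-26.8,-25.1,-1],1],
    [[0,0,0.67],[-26.8,-25.1,-1],1],
    [[0,0,0.67],[-26.8,-25.1,-1],1],
    [[0,0,0.67],[-26.8,-25.1,-1],1],
    [[0,0,1.347],[-53.6,-50.2,-1],1],
    [[0,0,1.347],[-53.6,-50.2,-1],1],
    [[0,0,1.347],[-53.6,-50.2,-1],1],
    [[0,0,1.347],[-53.6,-50.2,-1],1],
    [[0,0,1.347],[-53.6,-50.2,-1],1],
    [[0,0,1.347],[-53.6,-50.2,-1],1],
    [[0,0,1.347],[-53.6,-50.2,-1],1],
    [[0,0,1.347],[-53.6,-50.2,-1],1],
    [[0,0,1.347],[-53.6,-50.2,-1],1],
    [[0,0,1.347],[-53.6,-50.2,-1],1],
    [[0,0,1.347],[-53.6,-50.2,-1],1]
  ],
  "newtons": 15
}}

```text
clock: 1.77
position: [0.5503, -0.0015, 0.2363]
ee_rot: [2.226, 2.216, -0.002]
force: [-0.3, 1.1, -0.5]
width: 1.001
gripper_force: 0.0
```

Request:
{"fn": "drive_tool", "kwargs": {
  "commands": [
    [[0,0,0],[-9,9.5,0],1],
    [[0,0,0],[-9,9.5,0],1],
    [[0,0,0],[-9,9.5,0],1],
    [[0,0,0],[-9,9.5,0],1],
    [[0,0,0],[-9,9.5,0],1],
    [[0,0,0],[-9,9.5,4],1],
    [[0,0,0],[-9,9.5,8],1],
    [[0,0,0],[-9,9.5,11],1],
    [[0,0,0],[-9,9.5,13],1],
    [[0,0,0],[-9,9.5,15],1],
    [[0,0,0],[-9,9.5,17],1],
    [[0,0,0],[-9,9.5,18.5],1],
    [[0,0,0],[-9,9.5,19.3],1],
    [[0,0,0],[-9,9.5,19.3],1],
    [[0,0,0],[-9,9.5,19.3],1]
  ]
}}

```text
clock: 3.02
position: [0.6446, -0.0876, 0.0441]
ee_rot: [-2.219, -2.222, -0.0]
force: [-1.1, -0.6, -0.0]
width: 1.002
gripper_force: 0.0
```

Run:
```python
from h import *
a=[cv2.resize(cams.get_image(n)[y:y+130,x:x+130],None,fx=3,fy=3,interpolation=cv2.INTER_CUBIC) for n,y,x in(("top",120,230),("side",150,200))]
cv2.imwrite("pics/g1.png",np.hstack(a)); print(readout.observe()["position"])
```

```text
[ 0.6455092  -0.08851881  0.04499325]
```

View pics/g1.png

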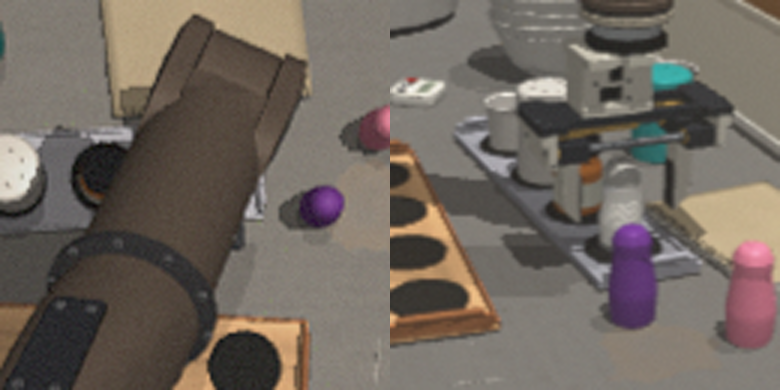

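The side view shows the fingers straddling the salt shaker, left at (575,185) and right at (672,180), with the shaker centred at 622.

Request:
{"fn": "drive_tool", "kwargs": {
  "commands": [
    [[0,0,0],[0,0,0],-1],
    [[0,0,0],[0,0,0],-1],
    [[0,0,0],[0,0,0],-1],
    [[0,0,0],[0,0,0],-1],
    [[0,0,0],[0,0,0],-1],
    [[0,0,0],[0,0,0],-1],
    [[0,0,0],[0,0,0],-1],
    [[0,0,0],[0,0,0],-1],
    [[0,0,0],[0,0,0],-1],
    [[0,0,0],[0,0,0],-1],
    [[0,0,0],[0,0,-0.5],-1],
    [[0,0,0],[0,0,-1.5],-1],
    [[0,0,0],[0,0,-3],-1],
    [[0,0,0],[0,0,-5],-1],
    [[0,0,0],[0,0,-7.5],-1],
    [[0,0,0],[0,0,-10],-1],
    [[0,0,0],[0,0,-12.5],-1],
    [[0,0,0],[0,0,-14],-1],
    [[0,0,0],[0,0,-14],-1],
    [[0,0,0],[0,0,-14],-1]
  ]
}}

```text
clock: 4.78
position: [0.6455, -0.0892, 0.185]
ee_rot: [2.22, 2.22, 0.003]
force: [0.3, 0.3, -2.9]
width: 0.435
gripper_force: 14.7
```

Run:
```python
from h import *
p=readout.observe()["position"]; u,v=proj("side",p).astype(int); print(u,v,p)
im=cams.get_image("side").copy()
for dz in(0.019,-.06):
    a=proj("side",p+[0,0,dz]); im[int(round(a[1])),int(round(a[0]))]=(0,0,255)
cv2.imwrite("pics/g2.png",cv2.resize(im[v-60:v+60,u-60:u+60],None,fx=5,fy=5,interpolation=cv2.INTER_NEAREST))
```

```text
278 173 [ 0.64552977 -0.08916147  0.18503791]
```

View pics/g2.png

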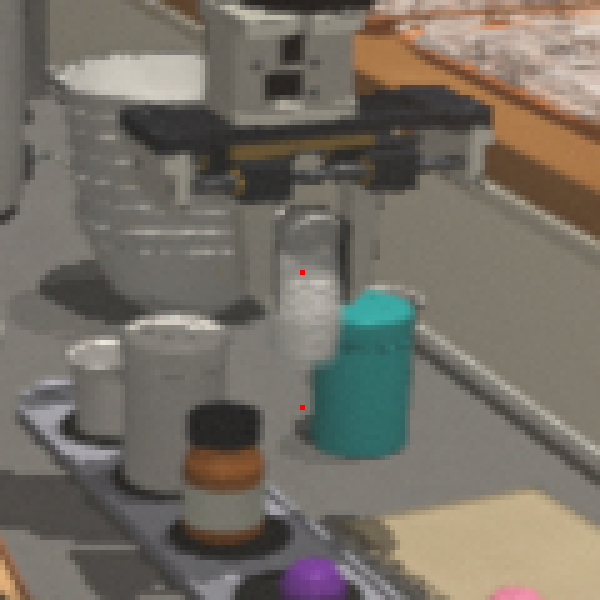

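The salt shaker is held upright between the fingers, with its cap at (310,215) and base at (308,360) in the crop, well clear of the others. I'll carry it to the leftmost wooden mat.

Request:
{"fn": "drive_tool", "kwargs": {
  "commands": [
    [[0,0,0],[2,-1.5,0],-1],
    [[0,0,0],[5,-3.6,0],-1],
    [[0,0,0],[8,-5.7,0],-1],
    [[0,0,0],[11,-7.9,0],-1],
    [[0,0,0],[14,-10,0],-1],
    [[0,0,0],[17,-12.2,0],-1],
    [[0,0,0],[20,-14.4,0],-1],
    [[0,0,0],[23,-16.5,0],-1],
    [[0,0,0],[25,-18,0],-1],
    [[0,0,0],[25.6,-18.35,0],-1],
    [[0,0,0],[25.6,-18.35,0],-1],
    [[0,0,0],[25.6,-18.35,2],-1],
    [[0,0,0],[25.6,-18.35,5],-1],
    [[0,0,0],[25.6,-18.35,8],-1],
    [[0,0,0],[25.6,-18.35,10.5],-1],
    [[0,0,0],[25.6,-18.35,12.3],-1],
    [[0,0,0],[25.6,-18.35,13.3],-1],
    [[0,0,0],[25.6,-18.35,13.9],-1],
    [[0,0,0],[25.6,-18.35,13.9],-1],
    [[0,0,0],[25.6,-18.35,13.9],-1]
  ]
}}

```text
clock: 6.5
position: [0.4622, 0.1663, 0.045]
ee_rot: [2.222, 2.22, 0.001]
force: [0.1, 0.1, -0.4]
width: 0.435
gripper_force: 14.8
```

Request:
{"fn": "drive_tool", "kwargs": {
  "commands": [
    [[0,0,0],[0,0,0],-0.1],
    [[0,0,0],[0,0,0],0.2],
    [[0,0,0],[0,0,0],0.6],
    [[0,0,0],[0,0,0],1],
    [[0,0,0],[0,0,0],1],
    [[0,0,0],[0,0,0],1],
    [[0,0,0],[0,0,0],1],
    [[0,0,0],[0,0,0],1],
    [[0,0,0],[0,0,-1],1],
    [[0,0,0],[0,0,-3],1],
    [[0,0,0],[0,0,-6],1],
    [[0,0,0],[0,0,-9],1],
    [[0,0,0],[0,0,-12],1],
    [[0,0,0],[0,0,-14],1],
    [[0,0,0],[0,0,-14],1],
    [[0,0,0],[0,0,-14],1]
  ]
}}

```text
clock: 7.83
position: [0.462, 0.1673, 0.1861]
ee_rot: [2.221, 2.221, 0.005]
force: [0.0, 0.2, -0.2]
width: 0.999
gripper_force: 0.0
```

Request:
{"fn": "drive_tool", "kwargs": {
  "commands": [
    [[0,0,0],[-16,17.75,0],1],
    [[0,0,0],[-16,17.75,0],1],
    [[0,0,0],[-16,17.75,0],1],
    [[0,0,0],[-16,17.75,0],1],
    [[0,0,0],[-16,17.75,0],1],
    [[0,0,0],[-16,17.75,0],1],
    [[0,0,0],[-16,17.75,0],1],
    [[0,0,0],[-16,17.75,0],1],
    [[0,0,0],[-16,17.75,3],1],
    [[0,0,0],[-16,17.75,6],1],
    [[0,0,0],[-16,17.75,9],1],
    [[0,0,0],[-16,17.75,12],1],
    [[0,0,0],[-16,17.75,14],1],
    [[0,0,0],[-16,17.75,15.3],1],
    [[0,0,0],[-16,17.75,16.1],1],
    [[0,0,0],[-16,17.75,16.1],1],
    [[0,0,0],[-16,17.75,16.1],1]
  ]
}}

```text
clock: 9.25
position: [0.6391, 0.0072, 0.0242]
ee_rot: [2.221, 2.222, 0.0]
force: [0.4, -0.9, 0.1]
width: 0.999
gripper_force: 0.0
```

Run:
```python
from h import *
a=[cv2.resize(cams.get_image(n)[y:y+130,x:x+130],None,fx=3,fy=3,interpolation=cv2.INTER_CUBIC) for n,y,x in(("top",150,175),("side",150,165))]
cv2.imwrite("pics/g3.png",np.hstack(a)); print(readout.observe()["position"])
```

```text
[0.6398252  0.00701229 0.02513755]
```

View pics/g3.png

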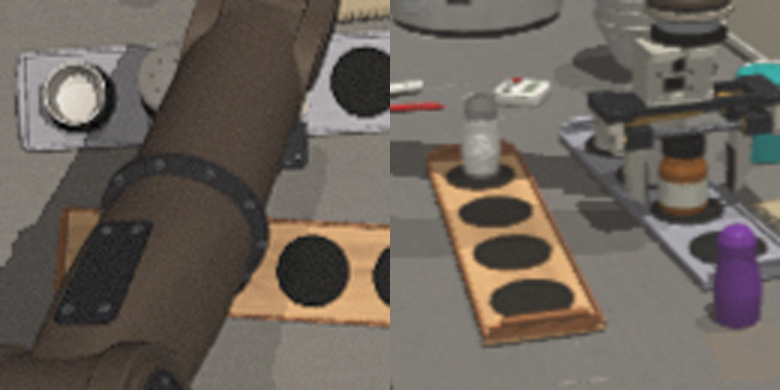

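The salt shaker stands at (482,175), centred on its mat, and the jar at (683,185) is between the fingers. Gripping the jar now.

Request:
{"fn": "drive_tool", "kwargs": {
  "commands": [
    [[0,0,0],[0,0,0],-1],
    [[0,0,0],[0,0,0],-1],
    [[0,0,0],[0,0,0],-1],
    [[0,0,0],[0,0,0],-1],
    [[0,0,0],[0,0,0],-1],
    [[0,0,0],[0,0,0],-1],
    [[0,0,0],[0,0,0],-1],
    [[0,0,0],[0,0,0],-1],
    [[0,0,0],[0,0,0],-1],
    [[0,0,0],[0,0,0],-1],
    [[0,0,0],[0,0,-0.5],-1],
    [[0,0,0],[0,0,-1.5],-1],
    [[0,0,0],[0,0,-3],-1],
    [[0,0,0],[0,0,-5],-1],
    [[0,0,0],[0,0,-7.5],-1],
    [[0,0,0],[0,0,-10],-1],
    [[0,0,0],[0,0,-12.5],-1],
    [[0,0,0],[0,0,-15],-1],
    [[0,0,0],[0,0,-15],-1],
    [[0,0,0],[0,0,-15],-1]
  ]
}}

```text
clock: 11.02
position: [0.6401, 0.0068, 0.176]
ee_rot: [2.22, 2.219, 0.005]
force: [-0.0, -0.1, -1.8]
width: 0.538
gripper_force: 15.0
```

Request:
{"fn": "drive_tool", "kwargs": {
  "commands": [
    [[0,0,0],[0.5,-1.5,0],-1],
    [[0,0,0],[1.5,-4.5,0],-1],
    [[0,0,0],[2.5,-7.5,0],-1],
    [[0,0,0],[3.5,-10.5,0],-1],
    [[0,0,0],[4.5,-13.5,0],-1],
    [[0,0,0],[5.5,-16.5,0],-1],
    [[0,0,0],[5.9,-18,0],-1],
    [[0,0,0],[5.9,-18.5,0],-1],
    [[0,0,0],[5.9,-18.5,0],-1],
    [[0,0,0],[5.9,-18.5,2],-1],
    [[0,0,0],[5.9,-18.5,5],-1],
    [[0,0,0],[5.9,-18.5,8],-1],
    [[0,0,0],[5.9,-18.5,11],-1],
    [[0,0,0],[5.9,-18.5,13],-1],
    [[0,0,0],[5.9,-18.5,14.3],-1],
    [[0,0,0],[5.9,-18.5,14.9],-1],
    [[0,0,0],[5.9,-18.5,14.9],-1],
    [[0,0,0],[5.9,-18.5,14.9],-1]
  ]
}}

```text
clock: 12.52
position: [0.4549, 0.0653, 0.0245]
ee_rot: [2.222, 2.22, -0.0]
force: [0.0, 0.5, -1.3]
width: 0.542
gripper_force: 15.0
```

Request:
{"fn": "drive_tool", "kwargs": {
  "commands": [
    [[0,0,0],[0,0,0],0.1],
    [[0,0,0],[0,0,0],0.3],
    [[0,0,0],[0,0,0],0.6],
    [[0,0,0],[0,0,0],1],
    [[0,0,0],[0,0,0],1],
    [[0,0,0],[0,0,0],1],
    [[0,0,0],[0,0,0],1],
    [[0,0,0],[0,0,0],1],
    [[0,0,0],[0,0,-1],1],
    [[0,0,0],[0,0,-3],1],
    [[0,0,0],[0,0,-6],1],
    [[0,0,0],[0,0,-9],1],
    [[0,0,0],[0,0,-12],1],
    [[0,0,0],[0,0,-15],1],
    [[0,0,0],[0,0,-16],1],
    [[0,0,0],[0,0,-16],1]
  ]
}}

```text
clock: 13.85
position: [0.4554, 0.0662, 0.1876]
ee_rot: [2.22, 2.22, 0.008]
force: [-0.1, 0.1, -0.7]
width: 1.0
gripper_force: 0.0
```

Request:
{"fn": "drive_tool", "kwargs": {
  "commands": [
    [[0,0,0],[3.8,18,0],1],
    [[0,0,0],[3.8,18,0],1],
    [[0,0,0],[3.8,18,0],1],
    [[0,0,0],[3.8,18,0],1],
    [[0,0,0],[3.8,18,0],1],
    [[0,0,0],[3.8,18,0],1],
    [[0,0,0],[3.8,18,0],1],
    [[0,0,0],[3.8,18,2],1],
    [[0,0,0],[3.8,18,4],1],
    [[0,0,0],[3.8,18,4],1],
    [[0,0,0],[3.8,18,4],1]
  ]
}}

```text
clock: 14.77
position: [0.632, 0.1036, 0.1439]
ee_rot: [-2.221, -2.219, 0.004]
force: [-0.3, 0.6, 0.5]
width: 1.0
gripper_force: 0.0
```

Run:
```python
from h import *
a=[cv2.resize(cams.get_image(n)[y:y+130,x:x+130],None,fx=3,fy=3,interpolation=cv2.INTER_CUBIC) for n,y,x in(("top",150,175),("side",130,165))]
cv2.imwrite("pics/g4.png",np.hstack(a)); print(readout.observe()["position"])
```

```text
[0.63383493 0.10370636 0.14573869]
```

View pics/g4.png

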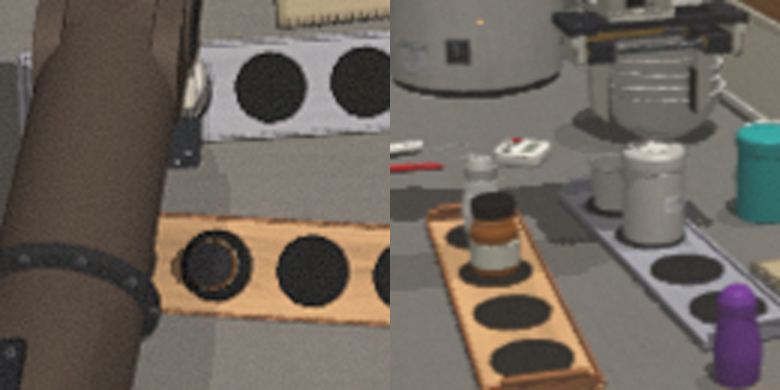

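The jar is centred on the second mat from the left. The fingers hover above the starch shaker at (655,190), so I'll descend and grip.

Request:
{"fn": "drive_tool", "kwargs": {
  "commands": [
    [[0,0,0],[0,0,2],1],
    [[0,0,0],[0,0,4],1],
    [[0,0,0],[0,0,6],1],
    [[0,0,0],[0,0,7.5],1],
    [[0,0,0],[0,0,8.4],1],
    [[0,0,0],[0,0,8.4],1],
    [[0,0,0],[0,0,8.4],1],
    [[0,0,0],[0,0,8.4],1],
    [[0,0,0],[0,0,8.4],-1],
    [[0,0,0],[0,0,8.4],-1],
    [[0,0,0],[0,0,8.4],-1],
    [[0,0,0],[0,0,8.4],-1],
    [[0,0,0],[0,0,8.4],-1],
    [[0,0,0],[0,0,8.4],-1],
    [[0,0,0],[0,0,8.4],-1],
    [[0,0,0],[0,0,8.4],-1]
  ],
  "newtons": 20
}}

```text
clock: 16.2
position: [0.6347, 0.104, 0.0612]
ee_rot: [2.221, 2.221, 0.002]
force: [3.3, 0.6, 3.6]
width: 0.718
gripper_force: 20.0
```

Request:
{"fn": "drive_tool", "kwargs": {
  "commands": [
    [[0,0,0],[0,0,-0.5],-1],
    [[0,0,0],[0,0,-1.5],-1],
    [[0,0,0],[0,0,-3],-1],
    [[0,0,0],[0,0,-5],-1],
    [[0,0,0],[0,0,-7.5],-1],
    [[0,0,0],[0,0,-10],-1],
    [[0,0,0],[0,0,-12],-1],
    [[0,0,0],[0,0,-13.5],-1],
    [[0,0,0],[0,0,-13.5],-1],
    [[0,0,0],[0,0,-13.5],-1]
  ]
}}

```text
clock: 17.03
position: [0.6337, 0.104, 0.1962]
ee_rot: [-2.221, -2.221, -0.001]
force: [-0.1, 0.5, -2.7]
width: 0.721
gripper_force: 20.0
```

Request:
{"fn": "drive_tool", "kwargs": {
  "commands": [
    [[0,0,0],[-1,-1.4,0],-1],
    [[0,0,0],[-3,-4.1,0],-1],
    [[0,0,0],[-5,-6.8,0],-1],
    [[0,0,0],[-7,-9.5,0],-1],
    [[0,0,0],[-9,-12.2,0],-1],
    [[0,0,0],[-11,-14.9,0],-1],
    [[0,0,0],[-12.7,-17.3,0],-1],
    [[0,0,0],[-13.7,-18.6,0],-1],
    [[0,0,0],[-13.7,-18.6,0],-1],
    [[0,0,0],[-13.7,-18.6,0],-1],
    [[0,0,0],[-13.7,-18.6,2],-1],
    [[0,0,0],[-13.7,-18.6,5],-1],
    [[0,0,0],[-13.7,-18.6,8],-1],
    [[0,0,0],[-13.7,-18.6,10.5],-1],
    [[0,0,0],[-13.7,-18.6,12.3],-1],
    [[0,0,0],[-13.7,-18.6,13.1],-1],
    [[0,0,0],[-13.7,-18.6,13.4],-1],
    [[0,0,0],[-13.7,-18.6,13.4],-1],
    [[0,0,0],[-13.7,-18.6,13.4],-1]
  ]
}}

```text
clock: 18.62
position: [0.4486, -0.0328, 0.0618]
ee_rot: [2.221, 2.222, 0.0]
force: [0.0, -0.5, -2.0]
width: 0.721
gripper_force: 20.0
```

Request:
{"fn": "drive_tool", "kwargs": {
  "commands": [
    [[0,0,0],[0,0,0],0.45],
    [[0,0,0],[0,0,0],0.6],
    [[0,0,0],[0,0,0],0.8],
    [[0,0,0],[0,0,0],1],
    [[0,0,0],[0,0,0],1],
    [[0,0,0],[0,0,0],1],
    [[0,0,0],[0,0,0],1],
    [[0,0,0],[0,0,-1],1],
    [[0,0,0],[0,0,-3],1],
    [[0,0,0],[0,0,-6],1],
    [[0,0,0],[0,0,-9],1],
    [[0,0,0],[0,0,-12],1],
    [[0,0,0],[0,0,-14],1],
    [[0,0,0],[0,0,-14],1],
    [[0,0,0],[0,0,-14],1]
  ]
}}

```text
clock: 19.87
position: [0.4485, -0.0329, 0.203]
ee_rot: [2.22, 2.221, 0.004]
force: [-0.8, 1.6, -0.3]
width: 1.0
gripper_force: 0.0
```

Request:
{"fn": "drive_tool", "kwargs": {
  "commands": [
    [[0,0,0],[23.8,17.9,0],1],
    [[0,0,0],[23.8,17.9,0],1],
    [[0,0,0],[23.8,17.9,0],1],
    [[0,0,0],[23.8,17.9,0],1],
    [[0,0,0],[23.8,17.9,0],1],
    [[0,0,0],[23.8,17.9,0],1],
    [[0,0,0],[23.8,17.9,0],1],
    [[0,0,0],[23.8,17.9,0],1],
    [[0,0,0],[23.8,17.9,0],1],
    [[0,0,0],[23.8,17.9,3],1],
    [[0,0,0],[23.8,17.9,6],1],
    [[0,0,0],[23.8,17.9,9],1],
    [[0,0,0],[23.8,17.9,11],1],
    [[0,0,0],[23.8,17.9,12],1],
    [[0,0,0],[23.8,17.9,12],1],
    [[0,0,0],[23.8,17.9,12],1]
  ],
  "newtons": 15
}}

```text
clock: 21.2
position: [0.6268, 0.204, 0.0819]
ee_rot: [2.223, 2.22, -0.001]
force: [0.2, 0.0, -0.5]
width: 1.0
gripper_force: 0.0
```

Run:
```python
from h import *
a=[cv2.resize(cams.get_image(n)[y:y+130,x:x+130],None,fx=3,fy=3,interpolation=cv2.INTER_CUBIC) for n,y,x in(("top",150,200),("side",140,165))]
cv2.imwrite("pics/g5.png",np.hstack(a)); print(readout.observe()["position"])
```

```text
[0.62787927 0.20465835 0.08331653]
```

View pics/g5.png

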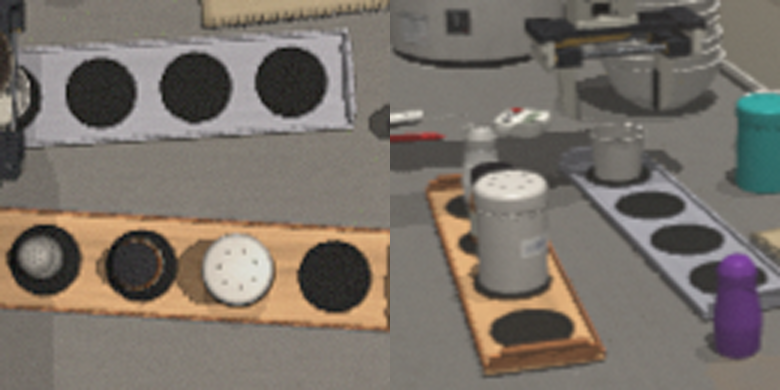

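Salt, jar and starch stand centred on mats 1 to 3 of the wooden rack, and the fingers hover over the cup at (617,150). Descending and gripping.

Request:
{"fn": "drive_tool", "kwargs": {
  "commands": [
    [[0,0,0],[0,0,2],1],
    [[0,0,0],[0,0,4],1],
    [[0,0,0],[0,0,5.5],1],
    [[0,0,0],[0,0,6],1],
    [[0,0,0],[0,0,6],1],
    [[0,0,0],[0,0,6],1],
    [[0,0,0],[0,0,6],1],
    [[0,0,0],[0,0,6],1],
    [[0,0,0],[0,0,6],-1],
    [[0,0,0],[0,0,6],-1],
    [[0,0,0],[0,0,6],-1],
    [[0,0,0],[0,0,6],-1],
    [[0,0,0],[0,0,6],-1],
    [[0,0,0],[0,0,6],-1],
    [[0,0,0],[0,0,6],-1],
    [[0,0,0],[0,0,6],-1]
  ]
}}

```text
clock: 22.63
position: [0.6272, 0.205, 0.0219]
ee_rot: [2.221, 2.221, 0.001]
force: [1.4, 0.2, 2.2]
width: 0.674
gripper_force: 15.0
```

Request:
{"fn": "drive_tool", "kwargs": {
  "commands": [
    [[0,0,0],[0,0,-0.5],-1],
    [[0,0,0],[0,0,-1.5],-1],
    [[0,0,0],[0,0,-3],-1],
    [[0,0,0],[0,0,-5],-1],
    [[0,0,0],[0,0,-7.5],-1],
    [[0,0,0],[0,0,-10],-1],
    [[0,0,0],[0,0,-12.5],-1],
    [[0,0,0],[0,0,-15],-1],
    [[0,0,0],[0,0,-15],-1],
    [[0,0,0],[0,0,-15],-1]
  ]
}}

```text
clock: 23.47
position: [0.6277, 0.205, 0.1739]
ee_rot: [2.221, 2.221, 0.005]
force: [0.7, 1.0, -1.1]
width: 0.674
gripper_force: 15.0
```

Run:
```python
from h import *
s=readout.observe();p=s["position"];print(p,s["width"],s["gripper_force"]); u,v=proj("side",p).astype(int); print(u,v)
im=cams.get_image("side"); cv2.imwrite("pics/g6.png",cv2.resize(im[max(v-60,0):v+60,u-60:u+60],None,fx=4,fy=4,interpolation=cv2.INTER_CUBIC))
```

```text
[0.6276838  0.20502197 0.17390003] 0.6740430717152535 14.999917696695775
239 151
```

View pics/g6.png

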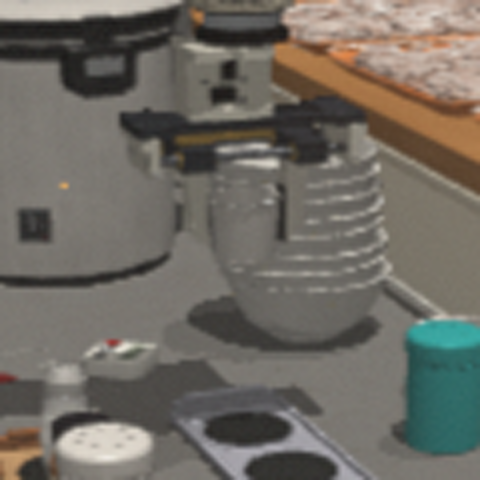

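The cup is held upright at (245,205) in the crop and its mat is empty. I'll carry it to the rightmost wooden mat.

Request:
{"fn": "drive_tool", "kwargs": {
  "commands": [
    [[0,0,0],[-1.5,-0.8,0],-1],
    [[0,0,0],[-4,-2.2,0],-1],
    [[0,0,0],[-7,-3.8,0],-1],
    [[0,0,0],[-10,-5.5,0],-1],
    [[0,0,0],[-13,-7.1,0],-1],
    [[0,0,0],[-16,-8.8,0],-1],
    [[0,0,0],[-19,-10.4,0],-1],
    [[0,0,0],[-22,-12.1,0],-1],
    [[0,0,0],[-25,-13.7,0],-1],
    [[0,0,0],[-28,-15.4,0],-1],
    [[0,0,0],[-31,-17,0],-1],
    [[0,0,0],[-33,-18.2,0],-1],
    [[0,0,0],[-33.8,-18.6,0],-1],
    [[0,0,0],[-33.8,-18.6,0],-1],
    [[0,0,0],[-33.8,-18.6,0],-1]
  ]
}}

```text
clock: 24.77
position: [0.4408, -0.1324, 0.1713]
ee_rot: [-2.221, -2.22, 0.0]
force: [0.8, 1.2, -2.4]
width: 0.672
gripper_force: 15.0
```

Request:
{"fn": "drive_tool", "kwargs": {
  "commands": [
    [[0,0,0],[0,0,2],-1],
    [[0,0,0],[0,0,5],-1],
    [[0,0,0],[0,0,8],-1],
    [[0,0,0],[0,0,11],-1],
    [[0,0,0],[0,0,13],-1],
    [[0,0,0],[0,0,14.3],-1],
    [[0,0,0],[0,0,14.9],-1],
    [[0,0,0],[0,0,14.9],-1],
    [[0,0,0],[0,0,14.9],-1],
    [[0,0,0],[0,0,14.9],0.35],
    [[0,0,0],[0,0,14.9],0.5],
    [[0,0,0],[0,0,14.9],0.75],
    [[0,0,0],[0,0,14.9],1],
    [[0,0,0],[0,0,14.9],1],
    [[0,0,0],[0,0,14.9],1],
    [[0,0,0],[0,0,14.9],1],
    [[0,0,0],[0,0,14.9],1]
  ]
}}

```text
clock: 26.18
position: [0.4409, -0.1331, 0.0228]
ee_rot: [2.222, 2.221, 0.0]
force: [0.1, -1.2, 0.4]
width: 0.994
gripper_force: 0.0
```

Request:
{"fn": "drive_tool", "kwargs": {
  "commands": [
    [[0,0,0],[0,0,-1],1],
    [[0,0,0],[0,0,-3],1],
    [[0,0,0],[0,0,-6],1],
    [[0,0,0],[0,0,-9],1],
    [[0,0,0],[0,0,-12],1],
    [[0,0,0],[0,0,-16],1],
    [[0,0,0],[0,0,-19],1],
    [[0,0,0],[-14,0,-19],1],
    [[0,0,0],[-14,0,-19],1],
    [[0,0,0],[-14,0,-19],1],
    [[0,0,0],[-14,0,-19],1],
    [[0,0,0],[-14,0,-19],1],
    [[0,0,0],[-14,0,-19],1],
    [[0,0,0],[-14,0,-19],1]
  ]
}}

```text
clock: 27.35
position: [0.4407, -0.2722, 0.2128]
ee_rot: [-2.221, -2.221, -0.0]
force: [0.7, 0.8, -0.2]
width: 0.998
gripper_force: 0.0
```

Run:
```python
from h import *
a=[cv2.resize(cams.get_image(n)[y:y+130,x:x+w],None,fx=2.8,fy=2.8,interpolation=cv2.INTER_CUBIC) for n,y,x,w in(("top",160,190,150),("side",150,155,130))]
cv2.imwrite("pics/g7.png",np.hstack(a)); print(readout.observe()["position"])
```

```text
[ 0.44105049 -0.27155309  0.21273759]
```

View pics/g7.png

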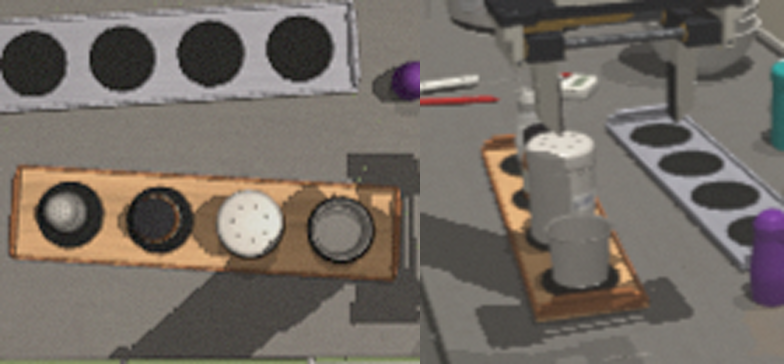

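Run:
```python
from h import *
y=np.array([.067,.998]);x=np.array([.998,-.067])
for n,p,z,m in[("cup",(340,229),.062,(.4419,-.1328)),("starch",(249,224),.113,(.4486,-.0331)),("jar",(157,218),.087,(.4551,.0667)),("salt",(64,211),.095,(.462,.1664))]:
    q=ray("top",((p[0]+.5)/2.8-.5+190,(p[1]+.5)/2.8-.5+160),z)[:2]-m; print(n,(q@x*1000).round(1),(q@y*1000).round(1))
```

```text
cup 0.8 4.1
starch 0.1 2.1
jar 1.1 -1.7
salt 2.4 -4.4
```

All four are within 5 mm of their mat centres, upright and released, and the gripper is clear.

```bash
python3 -c "
from cell import job
print(job.sign_off())"
```

```text
the job is handed in; nothing more can be done
None
```

All four containers now stand upright and released on the wooden rack in reverse order (left to right: salt, jar, starch, cup), each within about 5 mm of its mat centre by camera; the arm stayed clear of the timer and scoop, and the job is handed in, though the hand-in reported no verdict.

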